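Roll the hexagonal tube blocks wells-up and butt them against the tray stop

ROBOT

A 7-joint arm with a two-finger parallel gripper is mounted at the origin on the work surface. World frame = base frame: x ahead of the robot, y to its left, z up, the work surface at z = 0. Lengths are in m, angles in degrees, forces in N, time in s.
With the tool pointing down it reaches from about 0.425 to 0.875 m from the base axis. Payload 4.7 kg.
Tool frame: the origin (TCP) lies on the mounting face of the last link; the fingertips stand tcp_to_tips ahead of it and the grasp point (between the pads) lies 164 mm ahead of it (tcp_to_tips is the distance from the TCP to the fingertips, in m); z points along the fingers, y is the line along which they close (so a half turn about z gives the same grasp; the last joint's range is limited). The gripper opens to 87 mm and grips with 3 to 60 N. Pads are 19 mm wide; open, the fingers measure 117 mm over their backs; the gripper's body (75 mm by 190 mm) begins 51 mm behind the grasp point.
Start: joints at [72.027, 18.392, -4.016, 83.108, 1.295, 78.541, -3.26], TCP at [0.209, -0.615, 0.405] pointing down, gripper open.
Joint ranges: [-163.93, 163.93], [-17.29, 119.83], [-79.2, 71.16], [3.27, 140.29], [-89.18, 269.18], [5.43, 117.66], [-154.24, 154.24]. Speed limits (degrees/s): [147.25, 147.25, 180, 180, 180, 180, 180].

INTERFACE

Orientations are given as [roll, pitch, yaw] about the fixed x, y, z axes, in that order (R = Rz(yaw) Ry(pitch) Rx(roll)).
In Python, from cell import get_obs, read_camera, sign_off, tcp_to_tips gives the robot as it stands.
- The arm moves only by the tool drive_tool, never from a script. Its argument "rows" is one flat list of numbers, 7 for each row, row after row: the shift along the tool's x, y, z in m, then the turn, a rotation vector about the tool's x, y, z in rad, then the gripper command: -1 is shut, 1 is fully open, values between are in proportion. In form: [tx, ty, tz, rx, ry, rz, fingers, tx, ty, tz, rx, ry, rz, fingers, ...]. A call has 1 to 5 rows; each row shifts and turns the commanded pose from where the row before left it, along the tool's axes as they then stand; what a row does not reach is not made up. A row lasts 1/8 s, in which the tool goes at most 62.5 mm and 10.7 degrees, less where a joint would pass 70% of its speed; a pose out of reach is approached as far as the arm can. A call is refused whole if a number of a shift passes 0.0625 or a number of a turn 0.188, either way. A call with a gripper value outside its range is refused whole. The fingers move at their own pace and stop on an object; "grip_force" is the grip in N (left out, the last holds). Time passes only in rows, so rows that do not move let the fingers close. It gives the time, the measured TCP pose, the force, the opening and the grip force at its end, in the units of the state.
- get_obs(): the state, without advancing time (a new reading comes with each control period).
- read_camera(name): name is "side" or "top"; returns a dict with "color" (384x512x3 uint8, blue, green, red), "fov_y" (degrees; the focal length in pixels is half the picture's height over the tangent of half this angle, whatever the lens; pixels are square), "cx", "cy" (the principal point, pixels), "cam_to_world" (4x4, takes a point from camera to world coordinates). Camera axes: x right, y up, looking along -z (the intrinsics and any distortion apply to the point x, -y, -z); pixel columns grow to the right and rows downward; lengths in m; the calibration is good to about 2 mm. A picture is of the moment at which its call begins. There is no depth.
- sign_off(): hands the job in; it is judged then, once.
The state is a dict: "time_s": time; "qpos": joint angles; "joint_velocities": joint speeds; "effort": joint torques, N m; "tool_pos": TCP position; "tool_rot": TCP orientation; "force": force on the tool from outside, world axes, zero at the start; "wrist_torque": the same for the moment, N m; "grip_width": finger opening in m; "grasp_force": force on a finger pad.
Only numpy, scipy, OpenCV 4.12 (cv2) and the standard library are available. Lean on these libraries where they do the work, as an engineer would, in place of code of your own. Each camera call takes 0.05 s, during which the arm holds its last target. There are 200 camera calls.

TASK

Get the two hexagonal tube blocks in the black loading tray ready for filling: roll each one over, flat by flat, without lifting it out of the tray, until the flat with the three wells is on top. Leave each block lying flat, its end butted square up against the grey stop bar at the far end of the tray, and do not disturb the small vial and the loose cap that stand in the tray or the things around it.

Things in the scene. Friction and masses are not known exactly. Their poses are not given: they have to be found in the camera images.
- tray: Fixed black tray. Origin under its centre, on the bench; x points away from the robot to the stop, z up. Inside: 520 mm wide (y), from x = -110 mm to the stop face at x = +90 mm. Floor 4 mm above the bench. Rims on the near side and at both ends of the width: 12 mm above the bench, 6 mm thick.
- tray_stop (a point): Middle of the foot of the stop bar's face, at floor level, tray x = +90 mm; axes as the tray's. The grey bar runs along the tray's whole far side, its face square to tray x, its top 18 mm above the bench, 26 mm thick.
- block_a_mid (a point): Centre of an aluminium hexagonal prism, 40 mm across flats, 46 across corners, 60 long, lying on a flat, length along tray x within 20 degrees. Site 20 mm from every flat; x along the length, z out of the one flat with three dark round wells (flush, look only). A dark line on each end points from the centre to that flat. Starts with the wells one flat (60 degrees) from the top.
- block_b_mid (a point): Centre of an aluminium hexagonal prism, 40 mm across flats, 46 across corners, 60 long, lying on a flat, length along tray x within 20 degrees. Site 20 mm from every flat; x along the length, z out of the one flat with three dark round wells (flush, look only). A dark line on each end points from the centre to that flat. Starts with the wells two flats (120 degrees) from the top.
- block_a: Same block, point and axes as its _mid point; about 0.2 kg. Pushed from the side at its widest edge (20 mm above the floor) with fingers that rise as they push, it tips over its far lower edge; past 30 degrees it falls by itself onto the next flat, its centre 23 mm further on. Pushed down on a slope it jams. There is room to roll it the short way round.
- block_b: Same block, point and axes as its _mid point; about 0.2 kg. Pushed from the side at its widest edge (20 mm above the floor) with fingers that rise as they push, it tips over its far lower edge; past 30 degrees it falls by itself onto the next flat, its centre 23 mm further on. Pushed down on a slope it jams. There is room to roll it the short way round.
- vial: Bystander: upright clear vial with white cap, 19 mm wide, 42 mm tall, loose in the tray between the two blocks. Origin: centre of its underside.
- cap: Bystander: loose white screw cap, 16 mm wide, 10 mm tall, in the tray near the middle of its near side. Origin: centre of its underside.
- jar: Bystander: clear jar with white cap, 40 mm wide, 60 mm tall, on the bench beyond the tray. Origin: centre of its underside.
- jar2: Bystander: another jar like it, beside it.
- dish: Bystander: flat closed dish, 90 mm wide, 15 mm tall, on the bench beyond the tray. Origin: centre of its underside.
- marker: Bystander: white marker pen, 120 mm long, 14 mm thick, lying on the bench at the robot's right. Origin: its underside, half-way along.

How it is judged (in metres and radians):
At the end, for the whole second after the job is handed in: Both blocks lie on a flat in the tray with the wells on top (within 5 degrees of level), at rest, the end of each within about 4 mm of the stop bar's face and square to it within 5 degrees (angle between each of block_a_mid, block_b_mid's own z axis and vertical below 0.09 rad and x of block_a_mid in the frame of tray between 0.056 and 0.063 m and z of block_a_mid in the frame of tray between 0.021 and 0.027 m and angle between the x axis of each of block_a_mid, block_b_mid and the x axis of tray, either way round below 0.09 rad and linear speed of each of block_a, block_b below 0.02 m/s and x of block_b_mid in the frame of tray between 0.056 and 0.063 m and z of block_b_mid in the frame of tray between 0.021 and 0.027 m); the robot touches nothing.
It fails at once if a block is lifted out of the tray (its centre more than 50 mm above the bench) (height (world z) of any of block_a_mid, block_b_mid above 0.05 m).
It fails at once if a bystander is shifted by more than 12 mm (distance of any of vial, cap, jar, jar2, dish, marker from where it was at the start of the episode above 0.012 m).
It fails at once if the vial is tipped over (angle between vial's own z axis and vertical above 0.5 rad).
It also fails if it takes over 72 s, if anything falls off the work surface, if the arm or the gripper's body presses on something with over 40 N, if the wrist force passes 120 N, or if a joint passes its speed limit or range.

## Working session

There is one attempt and no reset: what is moved stays moved. The work goes in short steps, Python scripts to look and compute and a tool call to move; the robot and the scene stay as the last step left them, time stands still between calls to the robot, and variables do not carry over. Pictures are saved under pics/ and viewed, at most 10 in all, crops included, and the job is handed in when it is done.

Besides the shell and the picture viewer there is one more tool, called after ">>>" as name(argument=value, ...) on one line, values as JSON. drive_tool: Moves the arm, as the interface text tells. Its arguments: {"type":"object","properties":{"rows":{"type":"array","items":{"type":"number"}},"grip_force":{"type":"number"}},"required":["rows"]}

```bash
mkdir -p pics; ls
python3 - <<'E'
from cell import *
import cv2,numpy as np
o=get_obs()
for k,v in o.items(): print(k,np.round(v,4).tolist() if not isinstance(v,str) else v)
print(tcp_to_tips)
for n in("side","top"):
    c=read_camera(n); cv2.imwrite(f"pics/{n}0.png",c["color"]); print(n,{k:(np.round(v,4).tolist() if k!="color" else 0) for k,v in c.items()})
E
```

```text
pics
time_s 0.0
qpos [72.0297, 18.4391, -4.016, 83.175, 1.2936, 78.5399, -3.26]
joint_velocities [0.0998, -0.0298, 0.0471, 0.0518, -0.0124, -0.017, -0.0153]
effort [0.0001, -49.1289, -0.404, -31.2524, -0.064, 0.0439, 0.0002]
tool_pos [0.2092, -0.6152, 0.4037]
tool_rot [-179.8911, 0.0042, 18.7802]
force [0.0618, -0.5869, -0.2992]
wrist_torque [-0.0114, -0.0137, 0.0286]
grasp_force 0.0
grip_width 0.0867
0.1822
side {'color': 0, 'fov_y': 47.8583, 'cx': 259.0176, 'cy': 190.4102, 'cam_to_world': [[-0.9844, 0.0767, -0.1586, 0.4634], [-0.176, -0.4617, 0.8694, 0.7664], [-0.0066, 0.8837, 0.468, 0.5501], [0.0, 0.0, 0.0, 1.0]]}
top {'color': 0, 'fov_y': 43.1154, 'cx': 257.2659, 'cy': 186.1, 'cam_to_world': [[-0.0057, 0.9871, -0.1603, 0.452], [-1.0, -0.005, 0.0045, -0.1208], [0.0037, 0.1603, 0.9871, 1.134], [0.0, 0.0, 0.0, 1.0]]}
```

View both.

View pics/top0.png

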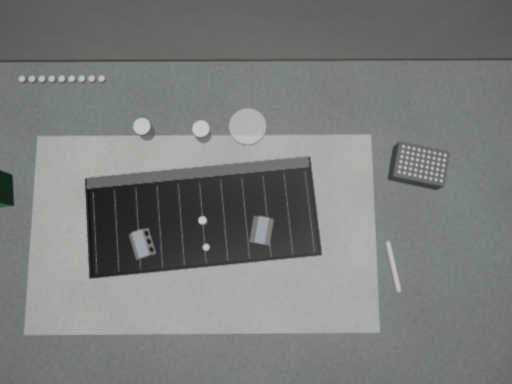

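View pics/side0.png

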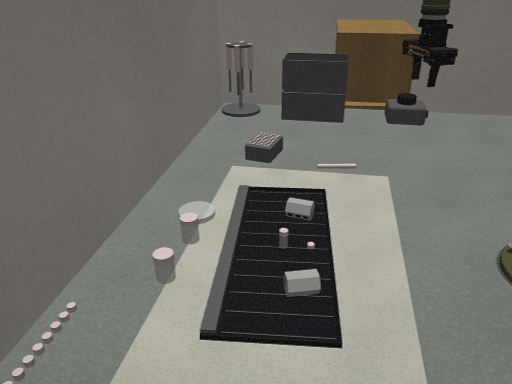

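Run:
```python
import cv2
a=cv2.imread("pics/top0.png")[150:285,80:325]
cv2.imwrite("pics/top0c.png",cv2.resize(a,None,fx=3.2,fy=3.2,interpolation=cv2.INTER_CUBIC))
a=cv2.imread("pics/side0.png")[180:345,200:345]
cv2.imwrite("pics/side0c.png",cv2.resize(a,None,fx=3.6,fy=3.6,interpolation=cv2.INTER_CUBIC))
```

```text
(no output)
```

View pics/top0c.png

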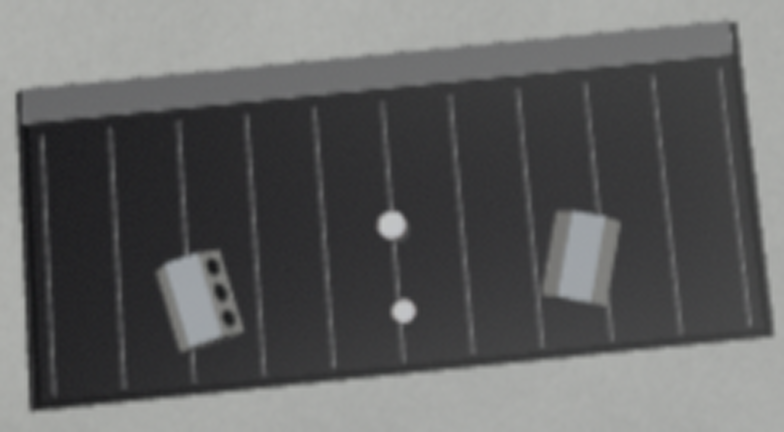

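View pics/side0c.png

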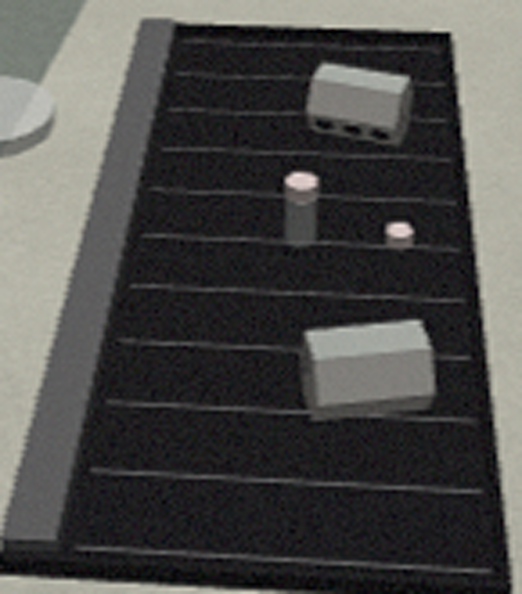

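```bash
cat > h.py <<'E'
import numpy as np, cv2
from cell import *
def cam(n):
    c=read_camera(n); c["f"]=192/np.tan(np.radians(c["fov_y"]/2)); return c
def w(c,u,v,z):
    M=c["cam_to_world"]; d=M[:3,:3]@np.array([(u-c["cx"])/c["f"],-(v-c["cy"])/c["f"],-1]); p=M[:3,3]
    return p+d*(z-p[2])/d[2]
def proj(c,P):
    M=c["cam_to_world"]; q=M[:3,:3].T@(np.asarray(P)-M[:3,3]); return np.array([c["cx"]-c["f"]*q[0]/q[2], c["cy"]+c["f"]*q[1]/q[2]])
E
python3 - <<'E'
from h import *
T=cam("top");S=cam("side")
t=lambda u,v,z: w(T,80+(u+.5)/3.2-.5,150+(v+.5)/3.2-.5,z)
def side(P): q=proj(S,P); return np.round((q-[200,180]+.5)*3.6-.5)
def ang(a,b): d=a-b; return np.degrees(np.arctan2(d[1],d[0]))
l,r=t(22,125,.018),t(737,57,.018); print("stop",l,r,ang(l,r)-90)
l2,r2=t(33,409,.012),t(772,335,.012); print("near",l2,r2,ang(l2,r2)-90, "w",np.linalg.norm(l2-r2))
th=np.radians(((ang(l,r)+ang(l2,r2))/2-90)); ex=np.array([np.cos(th),np.sin(th),0]);ey=np.array([-np.sin(th),np.cos(th),0])
print("depth",(l-l2)@ex,(r-r2)@ex,"expect 206")
for n,tp,wd in(("A",[(172,260),(203,253),(213,342),(190,351)],[(157,270),(220,250),(243,332),(180,352)]),("B",[(570,210),(606,215),(596,304),(558,298)],[(556,210),(621,221),(607,306),(543,296)])):
    P=np.array([t(*p,.044) for p in tp]);W=np.array([t(*p,.024) for p in wd])
    print(n,"top c",P.mean(0),"wide c",W.mean(0),"yaw",ang(W[0],W[3]),ang(W[1],W[2]),"len",np.linalg.norm(W[0]-W[3]),np.linalg.norm(W[1]-W[2]),"wid",np.linalg.norm(W[0]-W[1]))
    print(" from stop",(W.mean(0)-l)@ex,"from left end",(W.mean(0)-l)@ey)
    c=(W.mean(0)+P.mean(0))/2;a=np.radians((ang(W[0],W[3])+ang(W[1],W[2]))/2);bx=np.array([np.cos(a),np.sin(a),0]);by=np.array([-np.sin(a),np.cos(a),0])
    c[2]=.044; print(" side px top corners",[side(c+s*.03*bx+q*.0115*by).tolist() for s,q in((1,-1),(-1,-1),(1,1),(-1,1))])
for n,p,z in(("vial",(392,225),.046),("cap",(404,311),.014)):
    v=t(*p,z); print(n,v,side(v))
for p in((175,25),(60,545)): print(w(S,200+p[0]/3.6,180+p[1]/3.6,.018))
E
```

```text
stop [0.62905294 0.27044589 0.018     ] [ 0.67677141 -0.24962451  0.018     ] 5.242430427588275
near [0.42626352 0.25447267 0.012     ] [ 0.47524265 -0.27067507  0.012     ] 5.328409383887731 w 0.5274268685572329
depth 0.2033985991043524 0.2026110145427921 expect 206
A top c [0.50007317 0.13515871 0.044     ] wide c [0.50126775 0.13596151 0.024     ] yaw 17.59552809772164 17.230918703571678 len 0.06059152138605934 0.06072466573382886 wid 0.046478549227816274
 from stop -0.13963019032357604 from left end -0.1221413602732933
 side px top corners [[305.0, 331.0], [419.0, 321.0], [313.0, 360.0], [430.0, 350.0]]
B top c [ 0.52970467 -0.1351733   0.044     ] wide c [ 0.53005812 -0.1348907   0.024     ] yaw -8.82196453190313 -9.962235890791654 len 0.06192777986231195 0.06127922898450652 wid 0.047174195888676385
 from stop -0.13591238182833323 from left end -0.3944940499319972
 side px top corners [[321.0, 63.0], [408.0, 77.0], [311.0, 79.0], [400.0, 93.0]]
vial [ 0.5523543  -0.00182709  0.046     ] [300. 181.]
cap [ 0.49366953 -0.0076712   0.014     ] [398. 230.]
[ 0.67462745 -0.23698441  0.018     ]
[0.6254429  0.27201106 0.018     ]
```

```bash
cat >> h.py <<'E'
def plan(wps,f):
    o=get_obs(); p=np.array(o["tool_pos"]);y=o["tool_rot"][2]; out=[]
    for x_,y_,z_,yaw,n in wps:
        dp=(np.array([x_,y_,z_])-p)/n; dy=(yaw-y)/n
        for k in range(n):
            a=np.radians(y+k*dy)
            out.append([round(float(v),4) for v in(dp[0]*np.cos(a)+dp[1]*np.sin(a),dp[0]*np.sin(a)-dp[1]*np.cos(a),-dp[2],0,0,-np.radians(dy))]+[f])
        p=np.array([x_,y_,z_]);y=yaw
    for i in range(0,len(out),5): print(sum(out[i:i+5],[]))
E
python3 -c "
from h import *
plan([(.45,-.35,.404,52,8),(.5145,.093,.404,107.4,10),(.5145,.093,.254,107.4,3)],-.4)"
```

```text
[0.0392, -0.0217, 0.0, 0.0, 0.0, -0.0725, -0.4, 0.0406, -0.0188, 0.0, 0.0, 0.0, -0.0725, -0.4, 0.0419, -0.0158, 0.0, 0.0, 0.0, -0.0725, -0.4, 0.0429, -0.0127, 0.0, 0.0, 0.0, -0.0725, -0.4, 0.0437, -0.0096, 0.0, 0.0, 0.0, -0.0725, -0.4]
[0.0443, -0.0064, 0.0, 0.0, 0.0, -0.0725, -0.4, 0.0447, -0.0032, 0.0, 0.0, 0.0, -0.0725, -0.4, 0.0448, 0.0001, 0.0, 0.0, 0.0, -0.0725, -0.4, 0.0389, -0.0222, -0.0, 0.0, 0.0, -0.0967, -0.4, 0.0408, -0.0183, -0.0, 0.0, 0.0, -0.0967, -0.4]
[0.0424, -0.0143, -0.0, 0.0, 0.0, -0.0967, -0.4, 0.0436, -0.0101, -0.0, 0.0, 0.0, -0.0967, -0.4, 0.0444, -0.0059, -0.0, 0.0, 0.0, -0.0967, -0.4, 0.0447, -0.0016, -0.0, 0.0, 0.0, -0.0967, -0.4, 0.0447, 0.0028, -0.0, 0.0, 0.0, -0.0967, -0.4]
[0.0442, 0.0071, -0.0, 0.0, 0.0, -0.0967, -0.4, 0.0433, 0.0113, -0.0, 0.0, 0.0, -0.0967, -0.4, 0.042, 0.0154, -0.0, 0.0, 0.0, -0.0967, -0.4, 0.0, 0.0, 0.05, 0.0, 0.0, -0.0, -0.4, 0.0, 0.0, 0.05, 0.0, 0.0, -0.0, -0.4]
[0.0, 0.0, 0.05, 0.0, 0.0, -0.0, -0.4]
```

>>> drive_tool(rows=[0.039, -0.022, 0, 0, 0, -0.0725, -0.4, 0.041, -0.019, 0, 0, 0, -0.0725, -0.4, 0.042, -0.016, 0, 0, 0, -0.0725, -0.4, 0.043, -0.013, 0, 0, 0, -0.0725, -0.4, 0.044, -0.01, 0, 0, 0, -0.0725, -0.4])

```text
time_s: 0.82
tool_pos: [0.3605, -0.4468, 0.4047]
tool_rot: [180.0, 0.0, 39.7]
force: [1.4, -0.5, 0.4]
grip_width: 0.0451
grasp_force: 0.0
```

>>> drive_tool(rows=[0.044, -0.006, 0, 0, 0, -0.0725, -0.4, 0.045, -0.003, 0, 0, 0, -0.0725, -0.4, 0.045, 0, 0, 0, 0, -0.0725, -0.4, 0.039, -0.022, 0, 0, 0, -0.0967, -0.4, 0.041, -0.018, 0, 0, 0, -0.0967, -0.4])

```text
time_s: 1.45
tool_pos: [0.4642, -0.2587, 0.4045]
tool_rot: [-180.0, -0.0, 63.3]
force: [1.2, 0.1, 0.5]
grip_width: 0.0263
grasp_force: 0.0
```

>>> drive_tool(rows=[0.042, -0.014, 0, 0, 0, -0.0967, -0.4, 0.044, -0.01, 0, 0, 0, -0.0967, -0.4, 0.044, -0.006, 0, 0, 0, -0.0967, -0.4, 0.045, -0.002, 0, 0, 0, -0.0967, -0.4, 0.045, 0.003, 0, 0, 0, -0.0967, -0.4])

```text
time_s: 2.08
tool_pos: [0.496, -0.0372, 0.4048]
tool_rot: [180.0, 0.0, 91.0]
force: [1.2, -0.6, -0.8]
grip_width: 0.0261
grasp_force: 0.0
```

>>> drive_tool(rows=[0.044, 0.007, 0, 0, 0, -0.0967, -0.4, 0.043, 0.011, 0, 0, 0, -0.0967, -0.4, 0.042, 0.015, 0, 0, 0, -0.0967, -0.4, 0, 0, 0.05, 0, 0, 0, -0.4, 0, 0, 0.05, 0, 0, 0, -0.4])

```text
time_s: 2.7
tool_pos: [0.5148, 0.0943, 0.304]
tool_rot: [179.9, 0.1, 107.5]
force: [1.0, -0.7, -0.1]
grip_width: 0.0255
grasp_force: 0.0
```

>>> drive_tool(rows=[-0.001, 0, 0.04, 0, 0, 0, -0.4, 0, 0, 0.04, 0, 0, 0, -0.4, 0, 0, 0.028, 0, 0, 0, -0.4, 0, 0, 0, 0, 0, 0, -0.4])

```text
time_s: 3.2
tool_pos: [0.5138, 0.0923, 0.1947]
tool_rot: [-179.7, -0.1, 107.4]
force: [0.4, 0.0, 0.5]
grip_width: 0.0261
grasp_force: 0.0
```

Run:
```python
from h import *
a=cam("top")["color"][150:285,80:325]; b=cam("side")["color"][180:345,200:345]
a=cv2.resize(a,(490,270),interpolation=cv2.INTER_CUBIC);b=cv2.resize(b,(290,330),interpolation=cv2.INTER_CUBIC)
o=np.zeros((330,780,3),np.uint8);o[:270,:490]=a;o[:,490:]=b;cv2.imwrite("pics/c1.png",o)
```

```text
(no output)
```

View pics/c1.png

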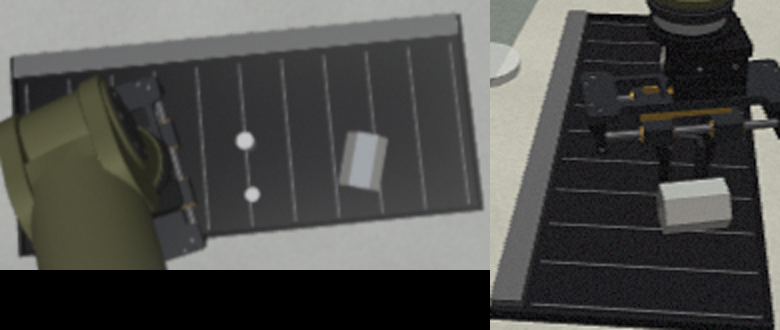

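The fingers stand at the −y side of block A, centred on its length (side view px ~(685,160)), and vial, cap and block B are undisturbed. Now I push and rise.

>>> drive_tool(rows=[0.009, 0, 0, 0, 0, 0, -0.4, 0.004, 0, 0, 0, 0, 0, -0.4, 0.004, 0, -0.003, 0, 0, 0, -0.4, 0.004, 0, -0.004, 0, 0, 0, -0.4, 0.004, 0, -0.004, 0, 0, 0, -0.4])

```text
time_s: 3.92
tool_pos: [0.5076, 0.1166, 0.2082]
tool_rot: [180.0, 0.0, 107.4]
force: [-0.2, -0.9, 1.3]
grip_width: 0.0261
grasp_force: 0.3
```

>>> drive_tool(rows=[0.004, 0, -0.004, 0, 0, 0, -0.4, 0.003, 0, -0.004, 0, 0, 0, -0.4, 0, 0, 0, 0, 0, 0, -0.4])

```text
time_s: 4.3
tool_pos: [0.5054, 0.1236, 0.216]
tool_rot: [180.0, -0.0, 107.5]
force: [0.2, -0.1, -1.0]
grip_width: 0.0261
grasp_force: 0.0
```

Run:
```python
from h import *
b=cam("side")["color"][210:345,200:345]
cv2.imwrite("pics/c2.png",cv2.resize(b,None,fx=3,fy=3,interpolation=cv2.INTER_CUBIC))
```

```text
(no output)
```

View pics/c2.png

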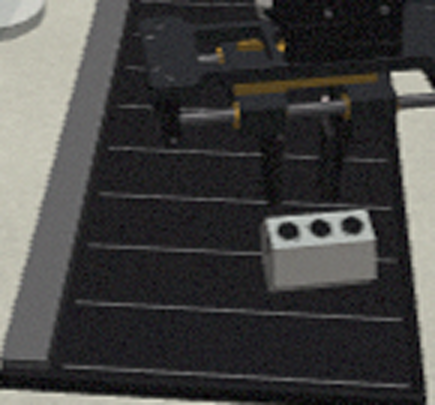

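Block A now lies with its three wells on top (crop px (288,231), (320,229), (352,226)).

Run:
```python
from h import *
S=cam("side")
P=[w(S,200+(u+.5)/3-.5,210+(v+.5)/3-.5,.044) for u,v in((288,231),(320,229),(352,226))]
d=P[0]-P[2];yaw=np.degrees(np.arctan2(d[1],d[0]));c=np.mean(P,0)
th=np.radians(5.28);ex=np.array([np.cos(th),np.sin(th),0]);ey=np.array([-np.sin(th),np.cos(th),0])
s0=np.array([.629,.2704,0]);print("c",c,"yaw",yaw,"to stop",(s0-c)@ex, "wells spacing",np.linalg.norm(d))
r=np.radians(yaw);bx=np.array([np.cos(r),np.sin(r),0])
e=c-.03*bx; t=c-.058*ex+ey*((e-c)@ey)*.5
print("end",e,"tool",t)
plan([(.5054,.1236,.276,107.4,1),(t[0],t[1],.276,95.3,3),(t[0],t[1],.201,95.3,2)],-1)
```

```text
c [0.48935179 0.16645401 0.044     ] yaw 16.352685764086036 to stop 0.14862109028938286 wells spacing 0.038215111320047436
end [0.46056538 0.15800753 0.044     ] tool [0.43186299 0.15824808 0.044     ]
[0.0005, 0.0002, -0.0604, 0.0, 0.0, 0.0004, -1, 0.0184, -0.0199, -0.0, 0.0, 0.0, 0.0704, -1, 0.0169, -0.0212, -0.0, 0.0, 0.0, 0.0704, -1, 0.0154, -0.0223, -0.0, 0.0, 0.0, 0.0704, -1, 0.0, 0.0, 0.0375, 0.0, 0.0, -0.0, -1]
[0.0, 0.0, 0.0375, 0.0, 0.0, -0.0, -1]
```

>>> drive_tool(rows=[-0.002, 0, -0.06, 0, 0, 0, -1, 0.019, -0.02, 0, 0, 0, 0.0704, -1, 0.018, -0.021, 0, 0, 0, 0.0704, -1, 0.016, -0.022, 0, 0, 0, 0.0704, -1, 0, 0, 0.0375, 0, 0, 0, -1])

```text
time_s: 5.03
tool_pos: [0.4324, 0.1596, 0.2401]
tool_rot: [179.6, 0.1, 95.4]
force: [0.4, -0.6, 0.3]
grip_width: 0.0008
grasp_force: 0.0
```

>>> drive_tool(rows=[0, 0, 0.0375, 0, 0, 0, -1, 0, 0, 0, 0, 0, 0, -1])

```text
time_s: 5.28
tool_pos: [0.4308, 0.1576, 0.1985]
tool_rot: [-179.6, 0.0, 95.3]
force: [0.5, -0.6, 0.5]
grip_width: 0.0002
grasp_force: 0.0
```

Run:
```python
from h import *
b=cam("side")["color"][210:345,200:345]
cv2.imwrite("pics/c3.png",cv2.resize(b,None,fx=3,fy=3,interpolation=cv2.INTER_CUBIC))
```

```text
(no output)
```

View pics/c3.png

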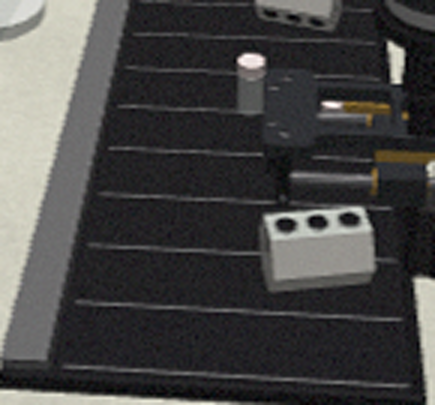

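Tool is behind the near end of block A with the block at crop px (320,250), clear of it; now I push toward the stop.

>>> drive_tool(rows=[0, 0.016, 0, 0, 0, 0, -1, 0, 0.018, 0, 0, 0, 0, -1, 0, 0.022, 0, 0, 0, 0, -1, 0, 0.022, 0, 0, 0, 0, -1, 0, 0.022, 0, 0, 0, 0, -1])

```text
time_s: 5.95
tool_pos: [0.5344, 0.1674, 0.2023]
tool_rot: [179.9, 0.0, 95.2]
force: [-1.3, 0.2, -0.4]
grip_width: 0.0009
grasp_force: 0.6
```

>>> drive_tool(rows=[0, 0.012, 0, 0, 0, 0, -1, 0, 0.008, 0, 0, 0, 0, -1, 0, 0.004, 0, 0, 0, 0, -1, 0, 0.003, 0, 0, 0, 0, -1, 0, 0, 0, 0, 0, 0, -1])

```text
time_s: 6.58
tool_pos: [0.5588, 0.17, 0.2008]
tool_rot: [180.0, 0.0, 95.3]
force: [-0.9, 0.4, 0.8]
grip_width: 0.0007
grasp_force: 0.6
```

>>> drive_tool(rows=[0, 0.002, 0, 0, 0, 0, -1, 0, 0.002, 0, 0, 0, 0, -1])

```text
time_s: 6.82
tool_pos: [0.5628, 0.1703, 0.2007]
tool_rot: [-180.0, 0.0, 95.3]
force: [-2.0, -0.5, 2.6]
grip_width: 0.0002
grasp_force: 1.3
```

>>> drive_tool(rows=[0, 0.001, 0, 0, 0, 0, -1, 0, 0.001, 0, 0, 0, 0, -1])

```text
time_s: 7.08
tool_pos: [0.5648, 0.1705, 0.2007]
tool_rot: [-180.0, 0.0, 95.3]
force: [-2.3, 0.3, 2.9]
grip_width: 0.0005
grasp_force: 1.4
```

>>> drive_tool(rows=[0, 0.001, 0, 0, 0, 0, -1, 0, 0, 0, 0, 0, 0, -1])

```text
time_s: 7.32
tool_pos: [0.5659, 0.1706, 0.2007]
tool_rot: [180.0, -0.0, 95.3]
force: [-1.7, -0.6, 2.3]
grip_width: 0.0005
grasp_force: 1.0
```

>>> drive_tool(rows=[0, 0.002, 0, 0, 0, 0, -1, 0, 0.001, 0, 0, 0, 0, -1, 0, 0, 0, 0, 0, 0, -1])

```text
time_s: 7.7
tool_pos: [0.568, 0.1709, 0.2006]
tool_rot: [-179.8, 0.0, 95.3]
force: [-5.3, -1.6, 5.6]
grip_width: 0.0003
grasp_force: 3.5
```

Run:
```python
from h import *
b=cam("side")["color"][200:345,200:345]
cv2.imwrite("pics/c4.png",cv2.resize(b,None,fx=4,fy=4,interpolation=cv2.INTER_CUBIC))
```

```text
(no output)
```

View pics/c4.png

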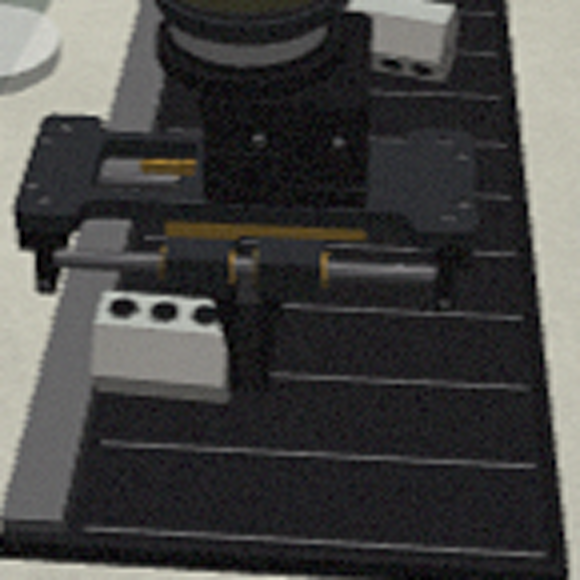

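Block A, wells up, sits with its end at the stop bar (crop px ~(95,340)), and the force is rising. One more small press, then I back off.

>>> drive_tool(rows=[0, 0.0015, 0, 0, 0, 0, -1, 0, 0.001, 0, 0, 0, 0, -1, 0, 0, 0, 0, 0, 0, -1])

```text
time_s: 8.12
tool_pos: [0.569, 0.1713, 0.2006]
tool_rot: [-179.6, 0.1, 95.3]
force: [-11.2, -2.0, 10.8]
grip_width: 0.0003
grasp_force: 7.1
```

>>> drive_tool(rows=[0, -0.003, 0, 0, 0, 0, -1, 0, -0.02, 0, 0, 0, 0, -1, 0, -0.01, -0.04, 0, 0, 0, -1, 0, 0, -0.06, 0, 0, 0, -1])

```text
time_s: 8.62
tool_pos: [0.5376, 0.1674, 0.3]
tool_rot: [-179.8, 0.0, 95.3]
force: [0.9, 0.0, 0.8]
grip_width: 0.0002
grasp_force: 0.0
```

Run:
```python
from h import *
b=cam("side")["color"][245:325,200:285]; t=cam("top")["color"]
a=t[170:260,90:150]
b=cv2.resize(b,(510,480),interpolation=cv2.INTER_CUBIC);
a=cv2.resize(t[170:250,200:290],(280,249));o=np.zeros((480,790,3),np.uint8);o[:,:510]=b;o[:249,510:]=a
cv2.imwrite("pics/c5.png",o)
plan([(.5373,-.0906,.30,80.6,6),(.5373,-.0906,.195,80.6,3)],-.4)
```

```text
[-0.0431, -0.0046, 0.0012, 0.0, 0.0, 0.0428, -0.4, -0.0433, -0.0028, 0.0012, 0.0, 0.0, 0.0428, -0.4, -0.0434, -0.0009, 0.0012, 0.0, 0.0, 0.0428, -0.4, -0.0434, 0.0009, 0.0012, 0.0, 0.0, 0.0428, -0.4, -0.0433, 0.0028, 0.0012, 0.0, 0.0, 0.0428, -0.4]
[-0.0431, 0.0046, 0.0012, 0.0, 0.0, 0.0428, -0.4, 0.0, 0.0, 0.035, 0.0, 0.0, -0.0, -0.4, 0.0, 0.0, 0.035, 0.0, 0.0, -0.0, -0.4, 0.0, 0.0, 0.035, 0.0, 0.0, -0.0, -0.4]
```

View pics/c5.png

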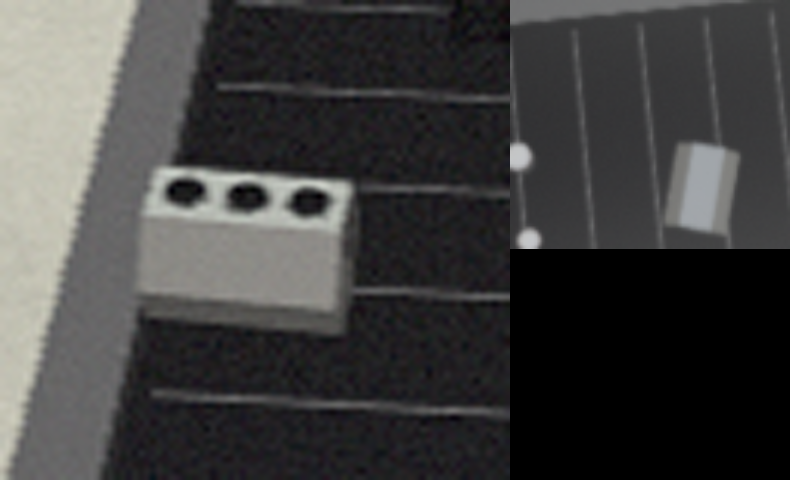

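Block A is flush with the stop, its edges parallel to the floor lines, wells up (crop px (245,195)); vial, cap and B are unmoved. On to B.

>>> drive_tool(rows=[-0.043, -0.005, 0, 0, 0, 0.0428, -0.4, -0.043, -0.003, 0, 0, 0, 0.0428, -0.4, -0.043, -0.001, 0, 0, 0, 0.0428, -0.4, -0.044, 0.001, 0, 0, 0, 0.0428, -0.4, -0.044, 0.003, 0, 0, 0, 0.0428, -0.4])

```text
time_s: 9.35
tool_pos: [0.5352, -0.0512, 0.3007]
tool_rot: [179.9, 0.0, 83.0]
force: [-0.0, -0.8, 0.7]
grip_width: 0.0254
grasp_force: 0.0
```

>>> drive_tool(rows=[-0.043, 0.005, 0, 0, 0, 0.0428, -0.4, 0, 0, 0.035, 0, 0, 0, -0.4, 0, 0, 0.035, 0, 0, 0, -0.4, 0, 0, 0.036, 0, 0, 0, -0.4, 0, 0, 0, 0, 0, 0, -0.4])

```text
time_s: 9.98
tool_pos: [0.5334, -0.0928, 0.192]
tool_rot: [-179.7, -0.0, 80.6]
force: [-0.3, -0.6, -0.0]
grip_width: 0.026
grasp_force: 0.0
```

>>> drive_tool(rows=[-0.004, 0.004, 0, 0, 0, 0, -0.4, -0.004, 0, 0, 0, 0, 0, -0.4, -0.004, 0, -0.001, 0, 0, 0, -0.4, -0.004, 0, -0.004, 0, 0, 0, -0.4, -0.004, 0, -0.004, 0, 0, 0, -0.4])

```text
time_s: 10.6
tool_pos: [0.5355, -0.1131, 0.2045]
tool_rot: [179.9, -0.0, 80.6]
force: [0.1, 1.5, 1.2]
grip_width: 0.0261
grasp_force: 0.8
```

>>> drive_tool(rows=[-0.004, 0, -0.004, 0, 0, 0, -0.4, -0.003, 0, -0.004, 0, 0, 0, -0.4, 0, 0, -0.003, 0, 0, 0, -0.4, 0, 0, 0, 0, 0, 0, -0.4])

```text
time_s: 11.1
tool_pos: [0.5342, -0.12, 0.2149]
tool_rot: [180.0, 0.0, 80.6]
force: [0.4, 0.5, 0.5]
grip_width: 0.0257
grasp_force: 0.0
```

Run:
```python
from h import *
for n in("side","top"):
    c=cam(n);print(n)
    cv2.imwrite(f"pics/d_{n}.png",c["color"])
    p=proj(c,[.527,-.16,.024]);print(p)
    u,v=p.astype(int);g=c["color"][v-22:v+22,u-28:u+28].max(2)
    for r in g[::2]: print(''.join(" .:-=+*#%@"[min(9,int(x)//22)] for x in r))
```

```text
side
[301.38345112 203.57848152]
%=......... .--::::---======+=..::::.::::::. :#@%%%%@@@%
%*   .. .... :::...---::::::::...........:--:*%%%%%%%%%%
%%%%##+---:....   -#%%%%%%@@#- ........ .==:::--=======+
:-======+*#+   .. :=#%%%%%%%#-...........:-**==-::::::::
 . .. ...    .  ..:.       . . . ......... ... . ...*@%#
............... ....-=--::.. ...   .  .. .. .   . ..=#%%
............   . ...*%%%%%%%%* .   ..:-::-:::::::.. -#%%
.............. .....+***###%%*    . *%%%%%%#=.......:*%%
............... ... :::=*****-..   =*###%%#=:........*%%
................ .......=*+-. . . .=+=+***=--...... .*%%
-::::---::::::. .......-+*=.....  .... =**---........-*%
................. ..+#*****+-.    :: .:=*=.-::::--:..-#@
...............   ..----===++:.   =******+--.........:*%
............... ...----------.. . :-===++=--....... ..*@
....... ..........-----------..  :---------:......... =#
---:::---:::::::::........:::...:=--------:...........-#
.......................................::::::::----...:*
........ ..... ..................................... ..*
.... ....................................
[... 772 characters left out ...]
-:::----::::::::
------------------------------==+==++=+=-::::-=-::::::::
------------------------------==+++++++=-::::-=-::::::::
-------------------------------=========-::::-=-::::::::
---------------------------------=======--:::-=--::::::-
-----------------------------------=====-::::--=-:::--:-
------------------------------------====-:::::-=-::::-:-
-------------------------------------===-:::::-=--::----
---------------------------------------=-:::::-=--:-:---
-----------------------------------------::::---=-:-----
-----------------------------------------:::::--=-------
------------------------------------------::::--=-------
-----------------------------------------::-::--=-------
```

>>> drive_tool(rows=[0.01, 0, 0, 0, 0, 0, -0.4, 0.004, 0, 0.012, 0, 0, 0, -0.4, 0, 0, 0.01, 0, 0, 0, -0.4, 0, 0, 0, 0, 0, 0, -0.4])

```text
time_s: 11.7
tool_pos: [0.5357, -0.1061, 0.1912]
tool_rot: [-179.8, -0.0, 80.6]
force: [-0.4, 0.3, -0.0]
grip_width: 0.0261
grasp_force: 0.0
```

>>> drive_tool(rows=[-0.006, 0, 0, 0, 0, 0, -0.4, -0.006, 0, 0, 0, 0, 0, -0.4, -0.004, 0, 0, 0, 0, 0, -0.4, -0.003, 0, 0, 0, 0, 0, -0.4])

```text
time_s: 12.2
tool_pos: [0.5333, -0.1256, 0.1929]
tool_rot: [180.0, 0.0, 80.6]
force: [0.1, 0.3, 0.4]
grip_width: 0.0259
grasp_force: 0.0
```

>>> drive_tool(rows=[-0.003, 0, 0, 0, 0, 0, -0.4, -0.002, 0, 0, 0, 0, 0, -0.4])

```text
time_s: 12.45
tool_pos: [0.5325, -0.1299, 0.1928]
tool_rot: [180.0, -0.0, 80.6]
force: [0.7, 1.5, 0.8]
grip_width: 0.0261
grasp_force: 0.7
```

>>> drive_tool(rows=[-0.004, 0, -0.002, 0, 0, 0, -0.4, -0.004, 0, -0.003, 0, 0, 0, -0.4])

```text
time_s: 12.7
tool_pos: [0.5313, -0.1376, 0.1979]
tool_rot: [-180.0, -0.0, 80.6]
force: [0.0, 1.7, 1.4]
grip_width: 0.0261
grasp_force: 0.8
```

>>> drive_tool(rows=[-0.004, 0, -0.004, 0, 0, 0, -0.4, -0.004, 0, -0.004, 0, 0, 0, -0.4, -0.002, 0, -0.004, 0, 0, 0, -0.4, 0, 0, -0.003, 0, 0, 0, -0.4, 0, 0, 0, 0, 0, 0, -0.4])

```text
time_s: 13.32
tool_pos: [0.5297, -0.1476, 0.213]
tool_rot: [180.0, 0.0, 80.6]
force: [0.5, 0.5, -0.5]
grip_width: 0.026
grasp_force: 0.0
```

>>> drive_tool(rows=[0.006, 0, 0, 0, 0, 0, -0.4, 0.01, 0, -0.04, 0, 0, 0, -0.4, 0.06, 0, -0.06, 0, 0, 0, -1, 0.06, 0, 0, 0, 0, 0, -1, 0.06, 0, 0, 0, 0, 0, -1])

```text
time_s: 13.95
tool_pos: [0.5592, 0.0321, 0.2978]
tool_rot: [179.9, 0.0, 80.6]
force: [0.3, 0.4, -0.8]
grip_width: 0.0049
grasp_force: 0.0
```

Run:
```python
from h import *
for n in("side","top"):
    c=cam(n);print(n)
    cv2.imwrite(f"pics/e_{n}.png",c["color"])
    p=proj(c,[.523,-.19,.024]);print(p)
    u,v=p.astype(int);print(u-28,v-20);g=c["color"][v-20:v+20,u-28:u+28].max(2)
    for r in g: print(''.join(" .:-=+*#%@"[min(9,int(x)//22)] for x in r))
```

```text
side
[304.06074272 197.878882  ]
276 177
:. .........:::.++:..+%@%%@%%%%@%@%@@@@%+  .... ...#@@@@
:...............**:::#@%%%%%%%%%%%@%%%@%+  .    . -#@%%@
................=+=====+*#%@%%@%@@%%%@@%+   . . . *@@%%%
...... . ... ..:------========+*#%@@%@%#- ..  .  =#@@%%%
 ..............:-::::::-::--==+=====+#%*- . . ...*@%%%%%
 ..............:-:::::::.:::::::--=====-....... -#@%%%%%
 ..............:-=*#*+=--:::..:::::-::-:  .... .*@%%%%%%
................-#@@%@@@%#*+=--::::..:::. . .. -#@%%%%%%
..:=-...... ... +%@%%%%%%@@%@@@%#*+=-:::. . .. *@%@%%%%%
:.:##:...   .::-#@@%%%%%%%%%%%%%@@@@@%#+    ..:#@@%%%%%%
:.:== . .   -*#%@@%%%%%%%%%%%%%%%%%%%%@#  .   +%%%%%%%%%
..... ... . .....  =#%**#%#++=+=+==+**#+   . .#@%%%%%%%%
...:.. ..    ..   -**:  .+%%%%#*+=--:.:.....  ...*%%%%%%
 ......    .     :*#+-..:=##=  .=#%%#**+.....  ..*@%%%%%
....     .  .....=#%%#*+#%%*:...-*%*-....:. . ...=#%%%%%
. ...  .  ..:::::=******##%#*+++#%%+....::.......-#%%%%%
.. ..  ......:::.=***********###%%%#*+--*#=:::: .-#%%%%%
.....   . .......=******************#%%%%#--::.. -#%%%%%
. .....  . ......+***************
[... 2840 characters left out ...]
---------------=
::::-:::::--=----=++++*##*=--=+###***+-----------------=
:::---:::---==---=++++*##+----=##****+-----------------=
::::--::----==---=++++*##+----=*#****+------------------
-------------=---+++++*##+----+##***++------------------
:------------=---+++++*###+==+*##***++------------------
-------------=---=++++*####**####***+=------------------
-:-----------=-----===+*****#####***+=------------------
-------------=----------===++****++*+=------------------
-------------=----------------====+++-------------------
-------------=--------------------===-------------------
-------------==--------------------=--------------------
-------------==--------------------=--------------------
```

Run:
```python
from h import *
T=cam("top")
P=[w(T,u,v,.044) for u,v in((286.5,225.5),(285.3,234),(284.4,242.7))]
d=P[0]-P[2];yaw=np.degrees(np.arctan2(d[1],d[0]));c=np.mean(P,0)
th=np.radians(5.28);ex=np.array([np.cos(th),np.sin(th),0]);ey=np.array([-np.sin(th),np.cos(th),0])
s0=np.array([.629,.2704,0]);print("c",c,"yaw",yaw,"to stop",(s0-c)@ex)
r=np.radians(yaw);bx=np.array([np.cos(r),np.sin(r),0])
e=c-.03*bx; t=c-.056*ex+ey*((e-c)@ey)*.5
print("tool",t,"dist to stop",(s0-t)@ex)
plan([(.47,-.12,.30,95.3,4),(t[0],t[1],.30,95.3,2),(t[0],t[1],.201,95.3,3)],-1)
```

```text
c [ 0.51998406 -0.18814142  0.044     ] yaw -7.8325629385536795 to stop 0.15074973477160408
tool [ 0.46390852 -0.18990617  0.044     ] dist to stop 0.2067497347716041
[-0.0418, -0.0159, -0.0007, 0.0, 0.0, -0.0619, -1, -0.0408, -0.0184, -0.0007, 0.0, 0.0, -0.0619, -1, -0.0396, -0.0209, -0.0007, 0.0, 0.0, -0.0619, -1, -0.0382, -0.0233, -0.0007, 0.0, 0.0, -0.0619, -1, -0.0345, -0.0063, -0.0, 0.0, 0.0, -0.0, -1]
[-0.0345, -0.0063, -0.0, 0.0, 0.0, -0.0, -1, 0.0, 0.0, 0.033, 0.0, 0.0, -0.0, -1, 0.0, 0.0, 0.033, 0.0, 0.0, -0.0, -1, 0.0, 0.0, 0.033, 0.0, 0.0, -0.0, -1]
```

>>> drive_tool(rows=[-0.042, -0.016, 0, 0, 0, -0.0619, -1, -0.041, -0.018, 0, 0, 0, -0.0619, -1, -0.04, -0.021, 0, 0, 0, -0.0619, -1, -0.038, -0.023, 0, 0, 0, -0.0619, -1, -0.0345, -0.006, 0, 0, 0, 0, -1])

```text
time_s: 14.72
tool_pos: [0.4644, -0.1625, 0.2967]
tool_rot: [-179.9, 0.1, 94.7]
force: [0.3, -0.4, 0.1]
grip_width: 0.0004
grasp_force: 0.0
```

>>> drive_tool(rows=[-0.0345, -0.006, 0, 0, 0, 0, -1, 0, 0, 0.033, 0, 0, 0, -1, 0, 0, 0.033, 0, 0, 0, -1, 0, 0, 0.032, 0, 0, 0, -1, 0, 0, 0, 0, 0, 0, -1])

```text
time_s: 15.35
tool_pos: [0.4621, -0.1954, 0.1972]
tool_rot: [-179.8, -0.1, 94.7]
force: [-0.0, 0.2, 0.1]
grip_width: 0.0003
grasp_force: 0.0
```

>>> drive_tool(rows=[0.005, 0.01, -0.003, 0, 0, -0.01, -1, 0, 0.015, 0, 0, 0, 0, -1, 0, 0.02, 0, 0, 0, 0, -1, 0, 0.02, 0, 0, 0, 0, -1, 0, 0.02, 0, 0, 0, 0, -1])

```text
time_s: 15.98
tool_pos: [0.5491, -0.1821, 0.203]
tool_rot: [180.0, 0.1, 95.4]
force: [-2.9, -0.6, 3.4]
grip_width: 0.0006
grasp_force: 1.5
```

>>> drive_tool(rows=[0, 0.018, 0, 0, 0, 0, -1, 0, 0.014, 0, 0, 0, 0, -1, 0, 0.008, 0, 0, 0, 0, -1, 0, 0.004, 0, 0, 0, 0, -1, 0, 0.002, 0, 0, 0, 0, -1])

```text
time_s: 16.6
tool_pos: [0.5932, -0.178, 0.2022]
tool_rot: [-180.0, 0.0, 95.4]
force: [-4.8, -0.2, 5.4]
grip_width: 0.0009
grasp_force: 2.6
```

>>> drive_tool(rows=[0, 0.002, 0, 0, 0, 0, -1, 0, 0.002, 0, 0, 0, 0, -1])

```text
time_s: 16.85
tool_pos: [0.5971, -0.1777, 0.2021]
tool_rot: [-180.0, 0.0, 95.3]
force: [-3.8, 0.7, 5.2]
grip_width: 0.0003
grasp_force: 2.6
```

>>> drive_tool(rows=[0, 0.002, 0, 0, 0, 0, -1, 0, 0.001, 0, 0, 0, 0, -1])

```text
time_s: 17.1
tool_pos: [0.6003, -0.1774, 0.202]
tool_rot: [-180.0, 0.0, 95.3]
force: [-3.9, -0.0, 4.4]
grip_width: 0.0003
grasp_force: 2.7
```

>>> drive_tool(rows=[0, 0.001, 0, 0, 0, 0, -1, 0, 0.001, 0, 0, 0, 0, -1])

```text
time_s: 17.35
tool_pos: [0.6016, -0.1773, 0.202]
tool_rot: [-179.8, 0.0, 95.3]
force: [-7.9, 0.2, 8.5]
grip_width: 0.0005
grasp_force: 4.9
```

>>> drive_tool(rows=[0, 0.001, 0, 0, 0, 0, -1, 0, 0.001, 0, 0, 0, 0, -1])

```text
time_s: 17.6
tool_pos: [0.6024, -0.1772, 0.202]
tool_rot: [-179.6, -0.0, 95.3]
force: [-13.8, -0.0, 14.1]
grip_width: 0.0003
grasp_force: 8.0
```

>>> drive_tool(rows=[0, -0.004, 0, 0, 0, 0, -1, 0, -0.02, 0, 0, 0, 0, -1, 0, -0.02, -0.04, 0, 0, 0, -1, -0.04, 0, -0.06, 0, 0, 0, -1, -0.06, -0.02, -0.04, 0, 0, 0, -1])

```text
time_s: 18.23
tool_pos: [0.5538, -0.2654, 0.3301]
tool_rot: [179.6, 0.1, 95.7]
force: [0.8, -0.8, 0.3]
grip_width: 0.0007
grasp_force: 0.0
```

>>> drive_tool(rows=[-0.06, -0.04, 0, 0, 0, 0, -1, -0.06, -0.04, 0, 0, 0, 0, -1, -0.06, -0.03, 0, 0, 0, 0, -1, 0, 0, 0, 0, 0, 0, -1])

```text
time_s: 18.73
tool_pos: [0.4659, -0.442, 0.3264]
tool_rot: [-179.9, 0.2, 94.7]
force: [-0.4, 0.3, -1.4]
grip_width: 0.0007
grasp_force: 0.0
```

Run:
```python
from h import *
S=cam("side")["color"];T=cam("top")["color"]
cv2.imwrite("pics/f_side.png",S);cv2.imwrite("pics/f_top.png",T)
o=np.zeros((600,800,3),np.uint8)
R=lambda a,s:cv2.resize(a,s,interpolation=cv2.INTER_CUBIC)
o[:300,:400]=R(T[165:225,95:175],(400,300));o[:300,400:]=R(T[165:225,245:325],(400,300))
o[300:,:400]=R(S[250:325,200:300],(400,300));o[300:,400:]=R(S[175:250,225:325],(400,300))
cv2.imwrite("pics/f.png",o)
```

```text
(no output)
```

View pics/f.png

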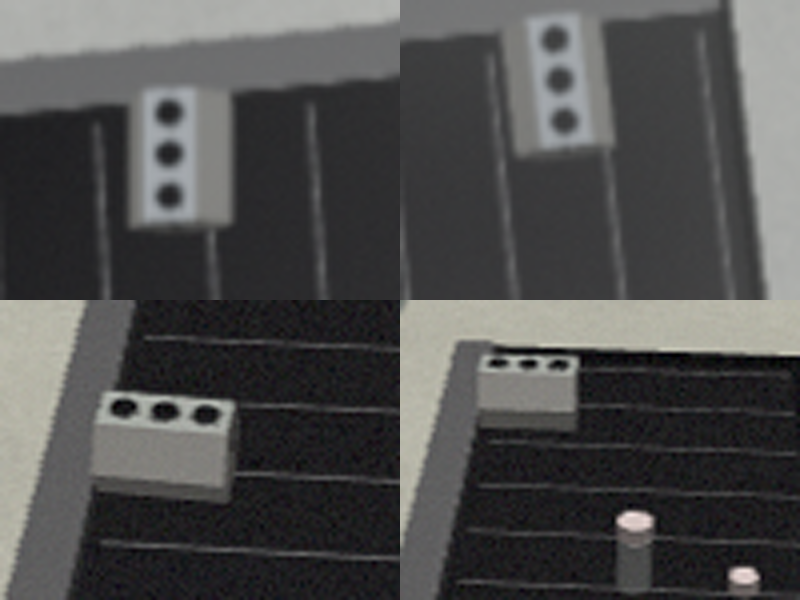

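Run:
```python
from h import *
T=cam("top");S=cam("side")
from scipy.optimize import least_squares
g=T["color"].astype(int)
def cen(c,u,v,r):
    im=255-cv2.resize(c["color"],None,fx=4,fy=4,interpolation=cv2.INTER_CUBIC).max(2).astype(float)
    for _ in range(4):
        U,V=int(round(4*u+1.5)),int(round(4*v+1.5)); yy,xx=np.mgrid[V-r:V+r+1,U-r:U+r+1]; p=im[V-r:V+r+1,U-r:U+r+1]
        wt=np.clip(p-np.percentile(p,50),0,None); u=((wt*xx).sum()/wt.sum()-1.5)/4; v=((wt*yy).sum()/wt.sum()-1.5)/4
    return u,v
th=np.radians(5.28);ex=np.array([np.cos(th),np.sin(th),0]);s0=np.array([.629,.2704,0])
for n,c,px in(("A top",T,[(95+169/5,165+y/5) for y in(113,154,196)]),("B top",T,[(245+(x-400)/5,165+y/5) for x,y in((555,40),(560,80),(564,121))]),
 ("A side",S,[(200+x/4,250+(y-300)/4) for x,y in((124,408),(165,411),(206,414))]),("B side",S,[(225+(x-400)/4,175+(y-300)/4) for x,y in((498,364),(529,365),(559,366))])):
    P=[w(c,*cen(c,u,v,13 if "top" in n else 9),.044) for u,v in px];d=P[0]-P[2]
    print(n,"c",np.mean(P,0)[:2].round(4),"yaw-tray",round(np.degrees(np.arctan2(d[1],d[0]))-5.28,2),"to stop",round(float((s0-np.mean(P,0))@ex),4),"sp",round(np.linalg.norm(d),4))
# floor lines beside A in top
for a,b in(((98,122),(107,300)),((310,105),(322,290))):
    p,q=[w(T,95+x/5,165+y/5,.004) for x,y in(a,b)];d=p-q;print("line",np.degrees(np.arctan2(d[1],d[0])))
```

```text
A top c [0.6093 0.1661] yaw-tray -2.85 to stop 0.0293 sp 0.0382
B top c [ 0.6416 -0.1695] yaw-tray 0.62 to stop 0.028 sp 0.038
A side c [0.6087 0.1622] yaw-tray -3.81 to stop 0.0302 sp 0.0371
B side c [ 0.6409 -0.174 ] yaw-tray -2.82 to stop 0.0291 sp 0.0382
line 5.209744831732463
line 5.215846193734111
```

Both blocks are wells-up at the stop. Block A still reads about 3° off square because the first push was off-centre, so I'll re-press it nearer its other side.

```bash
python3 -c "
from h import *
plan([(.535,.1515,.33,95.3,12),(.535,.1515,.202,95.3,4)],-1)"
```

```text
[0.048, 0.01, -0.0002, 0.0, 0.0, 0.0003, -1, 0.048, 0.01, -0.0002, 0.0, 0.0, 0.0003, -1, 0.048, 0.0099, -0.0002, 0.0, 0.0, 0.0003, -1, 0.048, 0.0099, -0.0002, 0.0, 0.0, 0.0003, -1, 0.048, 0.0099, -0.0002, 0.0, 0.0, 0.0003, -1]
[0.048, 0.0099, -0.0002, 0.0, 0.0, 0.0003, -1, 0.048, 0.0099, -0.0002, 0.0, 0.0, 0.0003, -1, 0.048, 0.0099, -0.0002, 0.0, 0.0, 0.0003, -1, 0.048, 0.0098, -0.0002, 0.0, 0.0, 0.0003, -1, 0.048, 0.0098, -0.0002, 0.0, 0.0, 0.0003, -1]
[0.048, 0.0098, -0.0002, 0.0, 0.0, 0.0003, -1, 0.048, 0.0098, -0.0002, 0.0, 0.0, 0.0003, -1, 0.0, 0.0, 0.032, 0.0, 0.0, -0.0, -1, 0.0, 0.0, 0.032, 0.0, 0.0, -0.0, -1, 0.0, 0.0, 0.032, 0.0, 0.0, -0.0, -1]
[0.0, 0.0, 0.032, 0.0, 0.0, -0.0, -1]
```

>>> drive_tool(rows=[0.048, 0.01, 0, 0, 0, 0, -1, 0.048, 0.01, 0, 0, 0, 0, -1, 0.048, 0.01, 0, 0, 0, 0, -1, 0.048, 0.01, 0, 0, 0, 0, -1, 0.048, 0.01, 0, 0, 0, 0, -1])

```text
time_s: 19.55
tool_pos: [0.4978, -0.1877, 0.3276]
tool_rot: [179.9, 0.0, 95.6]
force: [0.2, 1.1, 0.2]
grip_width: 0.0003
grasp_force: 0.0
```

>>> drive_tool(rows=[0.048, 0.01, 0, 0, 0, 0, -1, 0.048, 0.01, 0, 0, 0, 0, -1, 0.048, 0.01, 0, 0, 0, 0, -1, 0.048, 0.01, 0, 0, 0, 0, -1, 0.048, 0.01, 0, 0, 0, 0, -1])

```text
time_s: 20.18
tool_pos: [0.524, 0.0559, 0.3276]
tool_rot: [179.9, 0.0, 95.6]
force: [0.6, -0.2, 0.1]
grip_width: 0.0005
grasp_force: 0.0
```

>>> drive_tool(rows=[0.048, 0.009, 0, 0, 0, 0, -1, 0.048, 0.009, 0, 0, 0, 0, -1, 0, 0, 0.03, 0, 0, 0, -1, 0, 0, 0.03, 0, 0, 0, -1, 0, 0, 0, 0, 0, 0, -1])

```text
time_s: 20.8
tool_pos: [0.5317, 0.1508, 0.2655]
tool_rot: [-179.8, -0.0, 95.6]
force: [1.4, -0.4, 1.0]
grip_width: 0.0007
grasp_force: 0.0
```

>>> drive_tool(rows=[0, 0, 0.032, 0, 0, 0.005, -1, 0, 0, 0.031, 0, 0, 0, -1, 0, 0.015, 0, 0, 0, 0, -1, 0, 0.012, 0, 0, 0, 0, -1, 0, 0.006, 0, 0, 0, 0, -1])

```text
time_s: 21.42
tool_pos: [0.5684, 0.1527, 0.2063]
tool_rot: [179.8, -0.0, 95.0]
force: [1.0, 0.6, -0.1]
grip_width: 0.0004
grasp_force: 0.4
```

>>> drive_tool(rows=[0, 0.002, 0, 0, 0, 0, -1, 0, 0.002, 0, 0, 0, 0, -1])

```text
time_s: 21.68
tool_pos: [0.57, 0.1526, 0.2046]
tool_rot: [-179.9, 0.0, 95.1]
force: [-3.5, -1.0, 3.3]
grip_width: 0.0006
grasp_force: 2.1
```

>>> drive_tool(rows=[0, 0.001, 0, 0, 0, 0, -1, 0, 0.001, 0, 0, 0, 0, -1])

```text
time_s: 21.92
tool_pos: [0.5708, 0.1527, 0.2043]
tool_rot: [-179.7, 0.1, 95.1]
force: [-9.4, -1.8, 8.6]
grip_width: 0.0004
grasp_force: 5.0
```

Seated again at about 9 N; back off and measure.

>>> drive_tool(rows=[0, 0.001, 0, 0, 0, 0, -1, 0, -0.005, 0, 0, 0, 0, -1, 0, -0.02, 0, 0, 0, 0, -1, 0, -0.02, -0.05, 0, 0, 0, -1, 0, -0.02, -0.06, 0, 0, 0, -1])

```text
time_s: 22.55
tool_pos: [0.5081, 0.1466, 0.3138]
tool_rot: [-179.9, -0.0, 95.1]
force: [1.1, -0.9, 0.6]
grip_width: 0.0007
grasp_force: 0.0
```

>>> drive_tool(rows=[-0.06, 0, -0.03, 0, 0, 0, -1, -0.06, 0, 0, 0, 0, 0, -1, -0.06, 0, 0, 0, 0, 0, -1, 0, 0, 0, 0, 0, 0, -1])

```text
time_s: 23.05
tool_pos: [0.5246, -0.0345, 0.3414]
tool_rot: [179.9, 0.2, 94.5]
force: [0.7, 0.0, -0.1]
grip_width: 0.0004
grasp_force: 0.0
```

Run:
```python
from h import *
th=np.radians(5.28);ex=np.array([np.cos(th),np.sin(th),0]);s0=np.array([.629,.2704,0])
for n,G in(("top",.0415),("side",.0435)):
  c=cam(n);cv2.imwrite(f"pics/g_{n}.png",c["color"])
  im=255-cv2.resize(c["color"],None,fx=4,fy=4,interpolation=cv2.INTER_CUBIC).max(2).astype(float);r=13 if n=="top" else 9
  P=[]
  for k in(.019,0,-.019):
    q=np.array([.6091 if n=="top" else .6087,.1661 if n=="top" else .1622,.044])+k*ex; u,v=proj(c,q)
    for _ in range(5):
        U,V=int(round(4*u+1.5)),int(round(4*v+1.5)); yy,xx=np.mgrid[V-r:V+r+1,U-r:U+r+1]; p=im[V-r:V+r+1,U-r:U+r+1]
        wt=np.clip(p-np.percentile(p,50),0,None); u=((wt*xx).sum()/wt.sum()-1.5)/4; v=((wt*yy).sum()/wt.sum()-1.5)/4
    P.append(w(c,u,v,.044))
  d=P[0]-P[2];m=np.mean(P,0);print(n,m.round(4),np.degrees(np.arctan2(d[1],d[0]))-5.28,(s0-m)@ex,np.linalg.norm(d))
  print(" bystander diff check", [float(np.abs(cv2.imread(f"pics/{n}0.png")[int(b)-6:int(b)+6,int(a)-6:int(a)+6].astype(int)-c["color"][int(b)-6:int(b)+6,int(a)-6:int(a)+6]).mean().round(1)) for a,b in(proj(c,[.552,-.002,.04]),proj(c,[.4937,-.0077,.014]))])
```

```text
top [0.6096 0.1659 0.044 ] -1.7225085243276337 0.028925867355803755 0.03798433014568873
 bystander diff check [54.8, 44.3]
side [0.6094 0.1621 0.044 ] -2.532392527384684 0.02943859185561944 0.03859092848024631
 bystander diff check [5.5, 5.3]
```

```bash
python3 -c "
from cell import *
print(sign_off())"
```

```text
the job is handed in; nothing more can be done
None
```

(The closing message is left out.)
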